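# Put the pile away, each thing in its own tray

## Robot

A 7-joint arm with a two-finger parallel gripper is mounted at the origin on a cart in front of the work surface, level with it; the furniture and walls round the work are solid. World frame = base frame: x ahead of the robot, y to its left, z up, the work surface at z = 0. Lengths are in m, angles in rad, forces in N, time in s.
With the tool pointing down it reaches from about 0.35 to 0.9 m from the base axis. Payload 8.1 kg.
Tool frame: the origin (TCP) lies on the front face of the gripper's body, between the roots of the fingers; the fingertips stand 66 mm ahead of it and the grasp point (between the pads) lies 47 mm ahead of it (arm.finger_overhang is the distance from the TCP to the fingertips, in m); z points along the fingers, y is the line along which they close (so a half turn about z gives the same grasp; the last joint's range is limited). The gripper opens to 92 mm and grips with 3 to 60 N. Pads are 19 mm wide; open, the fingers measure 130 mm over their backs; the gripper's body (75 mm by 190 mm) begins 47 mm behind the grasp point.
Start: joints at [1.135, 0.434, 0.025, 1.573, -0.012, 1.134, -0.075], TCP at [0.204, -0.591, 0.292] pointing down, gripper open.
Joint ranges: [-2.62, 2.62], [-0.44, 2.09], [-1.27, 1.32], [0.08, 2.57], [-1.32, 4.46], [0.12, 2], [-2.74, 2.74]. Speed limits (rad/s): [2.22, 2.22, 3.01, 3.01, 3.14, 3.14, 3.14].

## Interface

Orientations are given as a rotation vector (axis times angle).
In Python, from cell import readout, cams, workorder, spotter, arm gives the robot as it stands.
- The arm moves only by the tool creep_tool, called in YAML: its name, and indented under it one key for each argument. Schema: {"type":"object","properties":{"increments":{"type":"array","items":{"type":"number"},"minItems":5,"maxItems":50},"grip_n":{"type":"number"},"only":{"type":"string"},"quiet":{"type":"boolean"},"lines":{"type":"string"}},"required":["increments"],"additionalProperties":false}. increments is one flat list of numbers that holds 1 to 10 rows one after another, with no inner brackets; each row has 5 numbers: dx, dy, dz in shares of the most that a row can go, 1 being 50 mm, then a turn about the tool's z in units of 0.2 rad, then the opening from 0.0 (shut) to 1.0 (fully open); each row shifts and turns the commanded pose from where the row before left it, along the tool's axes as they then stand; what a row does not reach is not made up. A row lasts 1/10 s, in which the tool goes at most 0.05 m and 0.15 rad, less where a joint would pass 70% of its speed; a pose out of reach is approached as far as the arm can. The fingers move at their own pace and stop on an object; grip_n is the grip in N (left out, the last holds). Time passes only in rows, so rows that do not move let the fingers close. The tool returns the time, the measured TCP pose, the force, the opening and the grip force at its end. only (a regular expression) keeps the lines of the reply that match it, lines (a string "A,B") keeps lines A to B, and quiet returns only ok. Input that does not fit is refused with a message, and nothing moves.
- readout.observe(): the state, without advancing time (a new reading comes with each control period).
- cams.get_image(name): name is "scene" or "side" or "wrist"; returns a dict with "image" (400x640x3 uint8, blue, green, red), "fx", "fy", "cx", "cy" (pixels), "cam_to_world" (4x4, takes a point from camera to world coordinates); the wrist camera has in their place "mount" (4x4, takes a point from camera to tool coordinates, whose origin is the TCP and whose axes are the flange's). Camera axes: x right, y down, z forward; pixel columns grow to the right and rows downward; lengths in m; the calibration is good to about 2 mm. The wrist camera is an equidistant fisheye: a pixel r from the principal point sees the ray r / f radians off the axis. A picture is of the moment at which its call begins: read the wrist's pose just before it. There is no depth.
- workorder.sign_off(): hands the job in; it is judged then, once.
Trained networks look in a picture, given as the dict that the camera call returned (one of the last four; its "shot" number tells which), for a name from the list of things; names that differ only in an ending like _2 or _b are one class to them, and where a whole thing is asked for, a point or a joint stands for the part that bears it (a point fixed in the world has none). Each returns a list of dicts, best first, with "score" (0 to 1); they miss things now and then, are a little off and sometimes report something else, mostly with a low value. They report only what shows in the picture. A call takes as long as a camera call.
- spotter.boxes_of(picture, name): "centre" ([x, y, z] in m, in the coordinates of the camera as it stood for that picture, good to about 4 mm: the middle of the surface that is visible of it).
The state is a dict: "clock": time; "joints": joint angles; "dq": joint speeds; "joint_efforts": joint torques, N m; "position": TCP position; "ee_rot": TCP orientation; "force": force on the tool from outside, world axes, zero at the start; "ft_torque": the same for the moment, N m; "width": opening from 0.0 (shut) to 1.0 (fully open); "gripper_force": force on a finger pad.
Only numpy, scipy, OpenCV 4.12 (cv2) and the standard library are available. Lean on these libraries where they do the work, as an engineer would, in place of code of your own. Each camera call takes 0.05 s, during which the arm holds its last target. There are 200 camera calls.

## Task

Take the pile on the bench apart from the top down, one thing at a time, and put each thing flat in its own tray, the same way up as it lies now: the wood block in the short wooden tray, then the drill-bit case in the long wooden tray, then the roll of masking tape in the small round tray and last the roll of duct tape in the large round tray. Set things down inside the rims, do not drop or throw them, and leave the tape measure and the bolt where they are.

Things in the scene. Friction and masses are not known exactly. Their poses are not given: they have to be found in the camera images.
- wood_block: loose dark wooden offcut, top of the pile, 40 (x) x 53 (y) x 30 mm high; it rests on the drill-bit case. Origin: centre of the underside, z up
- bit_case: loose black plastic drill-bit case with a ribbed lid, second from the top, a flat closed box 100 (x, long) x 56 (y) x 22 mm high; it rests on the masking tape, across its hole. The lid does not open. Grip it across the 56 mm. Origin: centre of the underside, z up
- masking_tape: loose roll of cream masking tape lying flat, third from the top: a ring 94 mm in diameter, 24 mm high, hole 77 mm wide, wall 8 mm thick; it rests on the duct tape. From above it can be taken by its wall, one finger in the hole (fingers about 32 mm apart, centred 42 mm from the axis). Origin: on the axis, at the underside, z up
- duct_tape: loose roll of grey duct tape lying flat on the bench, bottom of the pile: a ring 116 mm in diameter, 47 mm high, hole 79 mm wide, wall 18 mm thick. From above it can be taken by its wall, one finger in the hole (fingers about 44 mm apart, centred 48 mm from the axis). Origin: on the axis, at the underside, z up
- short_tray: fixed shallow tray of pale wood, nearly square, for the wood block: inside 58 (x) x 72 (y) mm, outside 70 x 84 mm, floor 4 mm above the bench, rim 10 mm above the bench. Origin: centre of the underside, on the bench, z up
- long_tray: fixed shallow tray of pale wood, clearly oblong, for the drill-bit case: inside 120 (x, long) x 76 (y) mm, outside 132 x 88 mm, floor 4 mm above the bench, rim 10 mm above the bench. Origin: centre of the underside, on the bench, z up
- small_round_tray: fixed shallow round tray of dark steel, the smaller of two, for the masking tape: inside diameter 110 mm, outside 118 mm, floor 4 mm above the bench, rim 10 mm above the bench. Origin: centre of the underside, on the bench, z up
- large_round_tray: fixed shallow round tray of dark steel, the larger of two, for the duct tape: inside diameter 132 mm, outside 140 mm, floor 4 mm above the bench, rim 10 mm above the bench. Origin: centre of the underside, on the bench, z up
- tape_measure: loose yellow tape measure, 77 x 83 x 35 mm high, lying on the bench; leave it alone. Origin: centre of the underside
- bolt: loose steel hex bolt with nut, 83 mm long, 18 mm high, lying on the bench between the trays; leave it alone. Origin: centre of the underside

How it is judged:
On the way, in this order (a step that is already met when the one before it is completed fails the run):
1. the wood block lies in the short wooden tray (z of wood_block in the frame of short_tray between 0.0015 and 0.0065 m and angle between wood_block's own z axis and vertical below 0.04 rad and x of wood_block in the frame of short_tray between -0.018 and 0.018 m and y of wood_block in the frame of short_tray between -0.018 and 0.018 m), for 0.2 s.
2. the drill-bit case lies in the long wooden tray (z of bit_case in the frame of long_tray between 0.0015 and 0.0065 m and angle between bit_case's own z axis and vertical below 0.04 rad and x of bit_case in the frame of long_tray between -0.012 and 0.012 m and y of bit_case in the frame of long_tray between -0.012 and 0.012 m), for 0.2 s.
3. the masking tape lies in the small round tray (z of masking_tape in the frame of small_round_tray between 0.0015 and 0.0065 m and angle between masking_tape's own z axis and vertical below 0.04 rad and horizontal distance between masking_tape and small_round_tray below 0.012 m), for 0.2 s.
4. the duct tape lies in the large round tray (z of duct_tape in the frame of large_round_tray between 0.0015 and 0.0065 m and angle between duct_tape's own z axis and vertical below 0.04 rad and horizontal distance between duct_tape and large_round_tray below 0.012 m), for 0.2 s.
At the end, for the whole second after the job is handed in: Block in the short, case in the long, masking tape in the small round, duct tape in the large round tray: each within 12 mm (block 18 mm) of the tray's centre, flat on its floor (2.5 mm, 0.04 rad), the same way up as at the start, released and at rest (all of step 1 and all of step 2 and all of step 3 and all of step 4 and linear speed of each of wood_block, bit_case, masking_tape, duct_tape below 0.02 m/s and angular speed of each of wood_block, bit_case, masking_tape, duct_tape below 0.1 rad/s); the robot touches nothing.
It fails at once if the tape measure is moved by more than 20 mm (distance of tape_measure from where it was at the start of the episode above 0.02 m).
It fails at once if the bolt is moved by more than 20 mm (distance of bolt from where it was at the start of the episode above 0.02 m).
It fails at once if a thing of the pile is dropped or thrown (faster than 0.7 m/s while the fingers do not touch it) ((linear speed of wood_block above 0.7 m/s and contact force between the fingers and wood_block below 0.02 N) or (linear speed of bit_case above 0.7 m/s and contact force between the fingers and bit_case below 0.02 N) or (linear speed of masking_tape above 0.7 m/s and contact force between the fingers and masking_tape below 0.02 N) or (linear speed of duct_tape above 0.7 m/s and contact force between the fingers and duct_tape below 0.02 N)).
It also fails if it takes over 128 s, if anything falls off the work surface, if the arm or the gripper's body presses on something with over 40 N, if the wrist force passes 120 N, or if a joint passes its speed limit or range.

## Working session

There is one attempt and no reset: what is moved stays moved. The work goes in short steps, Python scripts to look and compute and a tool call to move; the robot and the scene stay as the last step left them, time stands still between calls to the robot, and variables do not carry over. Pictures are saved under pics/ and viewed, at most 17 in all, crops included, and the job is handed in when it is done.

```bash
ls; mkdir -p pics; cat > h.py <<'E'
import numpy as np, cv2
from cell import readout, cams, workorder, spotter, arm
from scipy.spatial.transform import Rotation as R
def pose():
    s=readout.observe(); T=np.eye(4); T[:3,:3]=R.from_rotvec(s["ee_rot"]).as_matrix(); T[:3,3]=s["position"]; return T
def shot(n,save=None):
    T=pose(); p=cams.get_image(n)
    p["M"]=p["cam_to_world"] if "cam_to_world" in p else T@np.array(p["mount"])
    p["M"]=np.array(p["M"])
    if save: cv2.imwrite(f"pics/{save}.png",p["image"])
    return p
def spot(p,name,k=2):
    return [(round(d["score"],2),np.round((p["M"]@np.r_[d["centre"],1])[:3],4)) for d in spotter.boxes_of({k:v for k,v in p.items() if k!="M"},name)[:k]]
def ray(p,u,v):
    if "mount" in p:
        x,y=(u-p["cx"])/p["fx"],(v-p["cy"])/p["fy"]; r=np.hypot(x,y)+1e-12
        d=np.r_[np.sin(r)*x/r,np.sin(r)*y/r,np.cos(r)]
    else: d=np.r_[(u-p["cx"])/p["fx"],(v-p["cy"])/p["fy"],1]
    return p["M"][:3,3],p["M"][:3,:3]@d
def atz(p,u,v,z):
    o,d=ray(p,u,v); return o+d*(z-o[2])/d[2]
def proj(p,X):
    c=np.linalg.inv(p["M"])@np.r_[X,1]; c=c[:3]
    if "mount" in p:
        a=np.arctan2(np.hypot(c[0],c[1]),c[2]); h=np.hypot(c[0],c[1])+1e-12
        return p["cx"]+p["fx"]*a*c[0]/h,p["cy"]+p["fy"]*a*c[1]/h
    return p["cx"]+p["fx"]*c[0]/c[2],p["cy"]+p["fy"]*c[1]/c[2]
NAMES="wood_block bit_case masking_tape duct_tape short_tray long_tray small_round_tray large_round_tray tape_measure bolt".split()
E
python3 - <<'E'
from h import *
s=readout.observe(); print(s["position"],s["ee_rot"],s["width"],arm.finger_overhang)
for n in ("scene","side","wrist"):
    p=shot(n,n+"0"); print(n,np.round(p["M"],3).tolist(),p["fx"],p["cx"],p["cy"])
    for k in NAMES: print(k,spot(p,k))
E
```

```text
pics
[ 0.20397362 -0.59034244  0.29146502] [-3.09673160e+00 -5.19870364e-01  6.07721209e-04] 0.9975266560656788 0.0655
scene [[0.68, -0.464, 0.567, 0.06], [-0.733, -0.447, 0.512, -0.388], [0.016, -0.764, -0.645, 0.629], [0.0, 0.0, 0.0, 1.0]] 365.6180919006101 316.41638942112957 199.19664235938998
wood_block [(0.81, array([0.4421, 0.2499, 0.1185])), (0.4, array([0.5936, 0.2861, 0.0015]))]
bit_case [(0.81, array([0.4335, 0.2284, 0.0898]))]
masking_tape [(0.82, array([0.4204, 0.2414, 0.0585]))]
duct_tape [(0.65, array([0.4112, 0.2254, 0.0329])), (0.22, array([0.443 , 0.0328, 0.0085]))]
short_tray [(0.92, array([ 0.6045, -0.1773,  0.0037])), (0.62, array([0.5257, 0.1495, 0.0145]))]
long_tray [(0.71, array([0.4406, 0.0301, 0.0062]))]
small_round_tray [(0.62, array([0.5945, 0.2858, 0.0042])), (0.46, array([0.4326, 0.2322, 0.0871]))]
large_round_tray [(0.63, array([ 0.4409, -0.1944,  0.0034])), (0.5, array([ 0.6016, -0.1797,  0.0031]))]
tape_measure [(0.76, array([0.5913, 0.044 , 0.0323]))]
bolt [(0.66, array([0.4232, 0.2398, 0.0602])), (0.61, array([0.5269, 0.15  , 0.0171]))]
side [[0.959,
[... 438 characters left out ...]
y [(0.65, array([ 6.046e-01, -1.801e-01,  6.000e-04]))]
long_tray [(0.69, array([0.4497, 0.0346, 0.0033]))]
small_round_tray [(0.68, array([0.5949, 0.2856, 0.0009]))]
large_round_tray [(0.83, array([ 0.4511, -0.1955,  0.0049])), (0.74, array([0.4413, 0.2287, 0.0617]))]
tape_measure [(0.81, array([0.5982, 0.033 , 0.026 ]))]
bolt [(0.54, array([0.5347, 0.1469, 0.0124]))]
wrist [[0.327, -0.904, -0.276, 0.278], [-0.945, -0.313, -0.095, -0.566], [-0.001, 0.292, -0.956, 0.384], [0.0, 0.0, 0.0, 1.0]] 309.70691628693146 318.5322101219636 204.11912135394206
wood_block []
bit_case []
masking_tape []
duct_tape []
short_tray []
long_tray []
small_round_tray []
large_round_tray []
tape_measure []
bolt []
```

View pics/scene0.png

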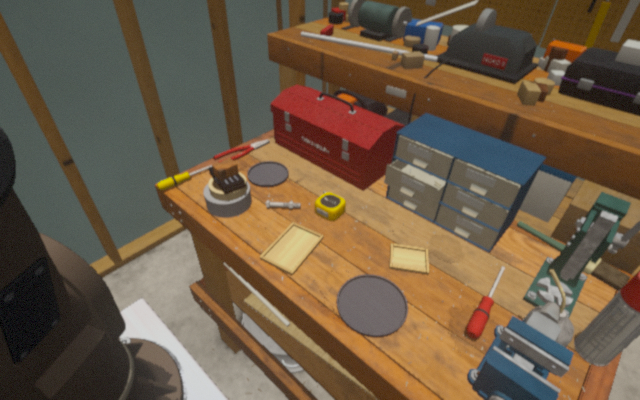

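View pics/side0.png

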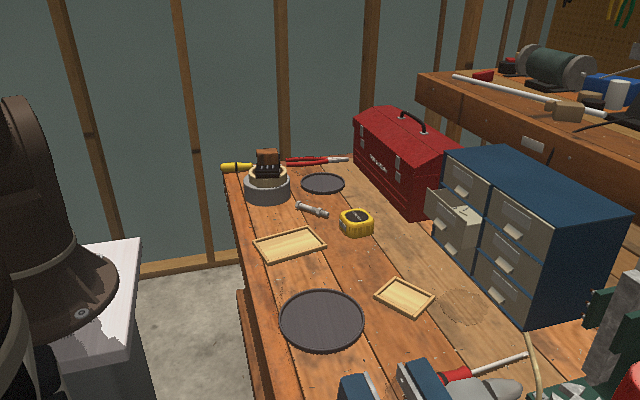

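The pictures show the pile at scene (228,190), with the small round tray behind it at (268,173). The bolt is at (283,205), the tape measure at (330,206), the long tray at (291,247), the short tray at (409,258) and the large round tray at (372,305). The detections agree with this, so I'll move the wrist camera over the trays.

The manual's scale: shifts go in shares of 50 mm and turns go in units of 0.2 rad. Converting my numbers, 0.04 m is 0.8, -0.006 m is -0.12.

creep_tool:
  increments: [0.8,-0.52,-0.12,0,1,0.8,-0.52,-0.12,0,1,0.8,-0.52,-0.12,0,1,0.8,-0.52,-0.12,0,1,0.8,-0.52,-0.12,0,1,0.8,-0.52,-0.12,0,1,0.8,-0.52,-0.12,0,1,0.8,-0.52,-0.12,0,1,0.6,-0.52,-0.12,0,1,0,0,0,0,1]

```text
clock: 2.65
position: [0.4621, -0.2493, 0.3473]
ee_rot: [-3.095, -0.534, -0.005]
force: [-0.8, -1.1, -0.5]
width: 0.997
gripper_force: 0.0
```

```bash
python3 - <<'E'
from h import *
p=shot("wrist","w1"); np.save("w1.npy",p["M"])
for k in NAMES: print(k,spot(p,k))
E
```

```text
wood_block [(0.74, array([0.4529, 0.2458, 0.1159]))]
bit_case [(0.83, array([0.4548, 0.2278, 0.0895]))]
masking_tape [(0.64, array([0.4708, 0.2285, 0.068 ]))]
duct_tape [(0.78, array([0.4573, 0.2203, 0.031 ]))]
short_tray [(0.74, array([ 0.6013, -0.1823,  0.0028]))]
long_tray [(0.69, array([0.4494, 0.0314, 0.0033]))]
small_round_tray [(0.72, array([ 0.5871,  0.2858, -0.0021]))]
large_round_tray [(0.62, array([ 0.4543, -0.1929,  0.0005]))]
tape_measure [(0.61, array([0.5973, 0.0398, 0.0306]))]
bolt [(0.82, array([0.532 , 0.1445, 0.016 ]))]
```

View pics/w1.png

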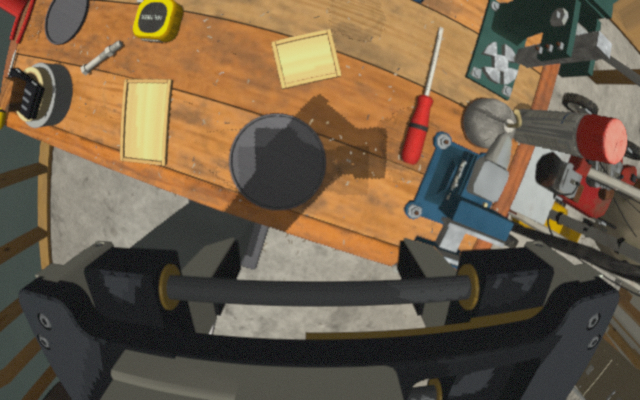

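The large tray is at (278,160) px, the short tray at (307,58), the long tray at (147,120) and the pile at (40,95). I'll measure the tray outlines next and move over to the pile.

Converted, -0.044 m is -0.88, 0.01 m is 0.2.

creep_tool:
  increments: [0.2,-0.88,0,0,1,0.2,-0.88,0,0,1,0.2,-0.88,0,0,1,0.2,-0.88,0,0,1,0.2,-0.88,0,0,1,0.2,-0.88,0,0,1,0.2,-0.88,0,0,1,0.2,-0.88,0,0,1,0.2,-0.88,0,0,1,0,0,0,0,1]

```text
clock: 4.2
position: [0.4129, 0.1543, 0.3467]
ee_rot: [-3.093, -0.533, -0.002]
force: [0.6, 0.2, 0.4]
width: 0.997
gripper_force: 0.0
```

```bash
cat >> h.py <<'E'
def seg(p,mask,c,z):
    "contour nearest to world point c, as world xy at height z"
    u=proj(p,c); cs,_=cv2.findContours(mask,cv2.RETR_EXTERNAL,cv2.CHAIN_APPROX_NONE)
    cs=[k for k in cs if cv2.contourArea(k)>150]
    k=max(cs,key=lambda k:cv2.pointPolygonTest(k,(float(u[0]),float(u[1])),True))
    return np.array([atz(p,a+0.0,b+0.0,z)[:2] for a,b in k[:,0]])
def rect(xy):
    (c,s,a)=cv2.minAreaRect((xy*1000).astype(np.float32)); return np.round(c,1),np.round(s,1),round(a,1)
def trays(p):
    hsv=cv2.cvtColor(p["image"],cv2.COLOR_BGR2HSV); 
    m=cv2.inRange(hsv,(15,40,170),(35,160,255)); m=cv2.morphologyEx(m,cv2.MORPH_CLOSE,np.ones((5,5)))
    m=cv2.morphologyEx(m,cv2.MORPH_OPEN,np.ones((5,5)))
    d=cv2.inRange(hsv,(0,0,0),(180,75,125)); d=cv2.morphologyEx(d,cv2.MORPH_OPEN,np.ones((7,7)))
    for n,c in dict(short=(.604,-.18,.005),long=(.448,.032,.005)).items():
        try: print(n,rect(seg(p,m,c,.01)))
        except Exception as e: print(n,e)
    for n,c in dict(small=(.592,.286,.005),large=(.448,-.194,.005)).items():
        try:
            (a,b),r=cv2.minEnclosingCircle((seg(p,d,c,.01)*1000).astype(np.float32)); print(n,round(a,1),round(b,1),round(r,1))
        except Exception as e: print(n,e)
E
python3 - <<'E'
from h import *
q={"image":cv2.imread("pics/w1.png"),"M":np.load("w1.npy")}
p=shot("wrist","w2"); 
for k in ("fx","fy","cx","cy","mount"): q[k]=p[k]
for x in (q,p): trays(x)
for n in("scene","side"): trays(shot(n))
for k in NAMES: print(k,spot(p,k))
E
```

```text
short (array([ 645.6, -211.8]), array([168.6, 465.3]), 20.9)
long (array([447.2,  40.5]), array([142.7, 357.8]), 3.3)
small 595.0 281.0 61.1
large 450.9 -190.3 69.9
short (array([ 660. , -110.3]), array([224.6, 617.1]), 3.9)
long (array([453.2, -24.3]), array([141. , 213.5]), 5.0)
small 596.3 285.9 58.6
large 438.7 -330.5 215.0
short (array([588.2, -28.7]), array([439.6, 845.5]), 8.3)
long (array([588.2, -28.7]), array([439.6, 845.5]), 8.3)
small 592.6 284.9 59.7
large 447.6 -189.9 69.7
short (array([659.4,  -2.9]), array([799. , 197.8]), 89.4)
long (array([450.6,  30.5]), array([131.6,  87. ]), 9.2)
small 596.7 280.1 63.9
large 450.1 -194.8 69.1
wood_block [(0.74, array([0.4505, 0.2598, 0.1179]))]
bit_case [(0.83, array([0.4555, 0.2452, 0.0898]))]
masking_tape [(0.89, array([0.4788, 0.2568, 0.0696]))]
duct_tape [(0.56, array([0.4485, 0.2455, 0.0459]))]
short_tray [(0.86, array([ 0.5993, -0.1771,  0.0052])), (0.75, array([0.5274, 0.1488, 0.0156]))]
long_tray [(0.74, array([0.4461, 0.0367, 0.0028]))]
small_round_tray [(0.6, array([ 0.5858,  0.2834, -0.0007]))]
large_round_tray [(0.92, array([ 0.456 , -0.1829,  0.0026]))]
tape_measure [(0.62, array([0.5962, 0.06  , 0.0282]))]
bolt [(0.91, array([0.53  , 0.1483, 0.0181])), (0.44, array([0.4547, 0.2583, 0.1225]))]
```

View pics/w2.png

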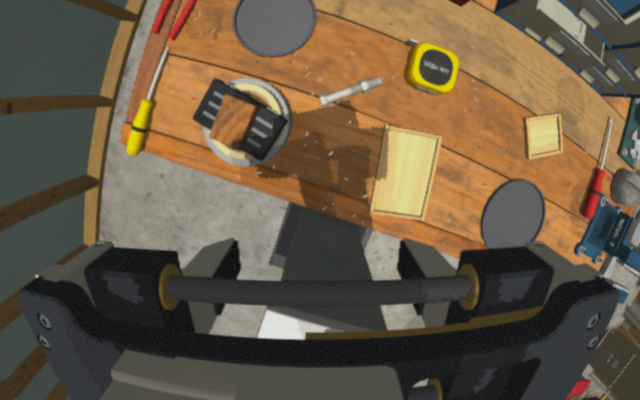

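The wood block is at about (232,120) px, the case beneath it spans (210,88)–(270,150), and the rolls are centred near (246,120). The long tray's corners are at (387,125), (441,136), (426,220) and (371,210). I'll take a closer view for the angles.

Converted, 0.03 m is 0.6, 0.01 m is 0.2.

creep_tool:
  increments: [0.2,-0.7,0.6,0,1,0.2,-0.7,0.6,0,1,0.2,-0.7,0.6,0,1,0,0,0,0,1]

```text
clock: 5.25
position: [0.4058, 0.2612, 0.253]
ee_rot: [-3.095, -0.529, 0.008]
force: [-1.0, -1.6, 0.5]
width: 0.999
gripper_force: 0.0
```

```bash
python3 - <<'E'
from h import *
p=shot("wrist","w3"); np.save("w3.npy",p["M"])
for k in NAMES[:4]: print(k,spot(p,k),np.round(proj(p,(.452,.25,.1))))
s=cv2.imread("pics/w2.png")[95:245,350:460]
u,v=proj(p,(.452,.25,.08)); u,v=int(u),int(v); a=max(v-75,0);b=max(u-100,0);print(a,b)
c=p["image"][a:a+150,b:b+200]
cv2.imwrite("pics/z3.png",cv2.resize(c,None,fx=4,fy=4,interpolation=cv2.INTER_CUBIC))
E
```

```text
wood_block [] [350. 159.]
bit_case [(0.8, array([0.4556, 0.2858, 0.0936]))] [350. 159.]
masking_tape [(0.57, array([0.478 , 0.2616, 0.07  ]))] [350. 159.]
duct_tape [(0.98, array([0.426 , 0.2759, 0.0457]))] [350. 159.]
80 248
```

View pics/z3.png

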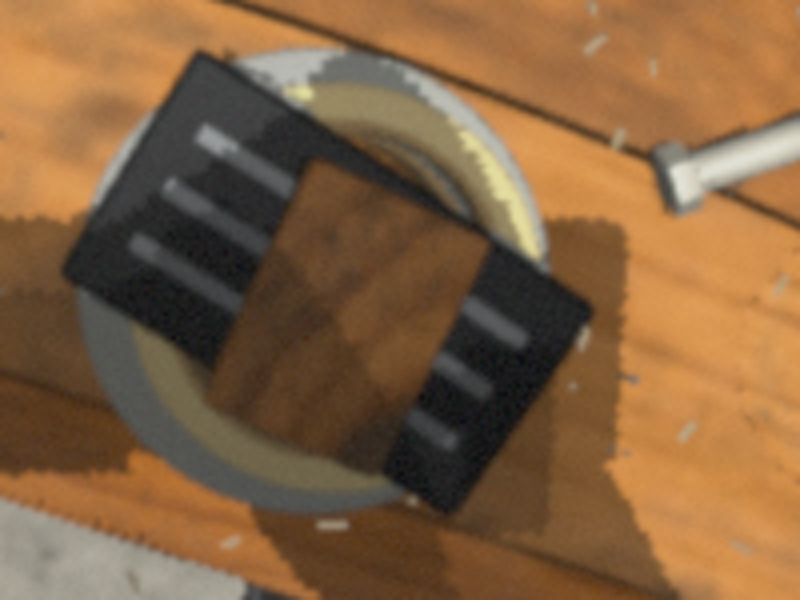

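The zoomed view shows the block top corners at (310,158), (490,240), (388,474) and (208,400). The case corners are at (200,52), (592,312), (448,512) and (64,272), so block and case share nearly the same yaw.

```bash
cat > m.py <<'E'
from h import *
p=cams.get_image("wrist"); p["image"]=cv2.imread("pics/w3.png"); p["M"]=np.load("w3.npy")
def poly(P,z,a=80,b=248,f=4):
    X=np.array([atz(p,b+(x+.5)/f-.5,a+(y+.5)/f-.5,z)[:2] for x,y in P]); s=np.roll(X,-1,0)-X
    print(z,"centre",np.round(X.mean(0)*1000,1),"sides",np.round(np.linalg.norm(s,axis=1)*1000,1),"yaw",np.round(np.degrees(np.arctan2(s[:,1],s[:,0])),1))
for z in(.118,.123,.128): poly([(310,158),(490,240),(388,474),(208,400)],z)
for z in(.088,.093,.098): poly([(200,52),(592,312),(448,512),(64,272)],z)
# duct outer top circle points, masking outer top
for z,P in((.047,[(92,205),(82,310),(120,400),(200,470),(300,510),(400,497),(350,46),(430,75),(500,135),(545,225),(240,65)]),(.071,[(295,88),(345,85),(410,100),(470,145),(515,195),(540,250),(135,325),(165,390),(230,450),(300,487),(360,490)])):
    X=np.array([atz(p,248+(x+.5)/4-.5,80+(y+.5)/4-.5,z)[:2]*1000 for x,y in P])
    A=np.c_[2*X,np.ones(len(X))]; q=np.linalg.lstsq(A,(X**2).sum(1),rcond=None)[0]; print(z,"circle",np.round(q[:2],1),round(np.sqrt(q[2]+q[0]**2+q[1]**2),1))
T=pose(); print("tool yaw",np.degrees(np.arctan2(T[1,0],T[0,0])),"tool z",T[:3,2])
# two-view height check
w=shot("side"); print("side",spot(w,"wood_block"),spot(w,"bit_case"))
hs=cv2.cvtColor(cv2.imread("pics/w1.png"),cv2.COLOR_BGR2HSV)
q=dict(p,image=cv2.imread("pics/w1.png"),M=np.load("w1.npy"))
def pq(p,P,z): 
    X=np.array([atz(p,x,y,z)[:2] for x,y in P]); s=np.roll(X,-1,0)-X
    print("tray",np.round(X.mean(0)*1000,1),np.round(np.linalg.norm(s,axis=1)*1000,1),np.round(np.degrees(np.arctan2(s[:,1],s[:,0])),1))
g=cv2.hconcat([cv2.resize(q["image"][20:100,260:360],None,fx=4,fy=4,interpolation=2),cv2.resize(q["image"][70:170,105:185],None,fx=4,fy=4,interpolation=2)[:320]])
g=np.zeros((400,720,3),np.uint8); g[:320,:400]=cv2.resize(q["image"][20:100,260:360],None,fx=4,fy=4,interpolation=2); g[:,400:]=cv2.resize(q["image"][70:170,105:185],None,fx=4,fy=4,interpolation=2)
cv2.imwrite("pics/z1.png",g)
E
python3 m.py
```

```text
0.118 centre [450.  263.5] sides [36.2 48.3 36.9 48.8] yaw [-94.3 177.5  86.5  -3.4]
0.123 centre [450.7 264. ] sides [35.4 47.2 36.1 47.7] yaw [-94.3 177.5  86.5  -3.4]
0.128 centre [451.4 264.5] sides [34.6 46.2 35.3 46.6] yaw [-94.3 177.5  86.5  -3.4]
0.088 centre [451.  266.5] sides [98.2 53.5 97.3 53.8] yaw [-103.5  165.8   76.7  -13.2]
0.093 centre [451.5 266.9] sides [96.3 52.5 95.4 52.7] yaw [-103.5  165.8   76.7  -13.2]
0.098 centre [452.1 267.3] sides [94.4 51.4 93.5 51.7] yaw [-103.5  165.8   76.7  -13.2]
0.047 circle [446.5 266.4] 57.0
0.071 circle [448.9 263.2] 45.4
tool yaw 18.950477972673443 tool z [ 1.61563615e-03  5.06803035e-05 -9.99998694e-01]
side [(0.57, array([0.4477, 0.2509, 0.1166]))] [(0.8, array([0.4455, 0.2217, 0.0926]))]
```

View pics/z1.png

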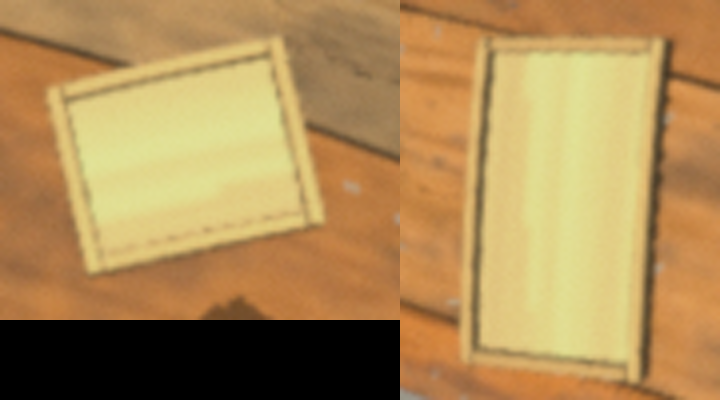

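Both tray outlines are clear. I'll compute the tray poses and zoom into the side view, to get the heights from a second view.

```bash
cat > m2.py <<'E'
from h import *
p=cams.get_image("wrist"); 
q=dict(p,M=np.load("w1.npy"))
def pq(p,P,z): 
    X=np.array([atz(p,x,y,z)[:2] for x,y in P]); s=np.roll(X,-1,0)-X
    print("tray",np.round(X.mean(0)*1000,1),np.round(np.linalg.norm(s,axis=1)*1000,1),np.round(np.degrees(np.arctan2(s[:,1],s[:,0])),1))
Z=lambda P,a,b:[(b+(x+.5)/4-.5,a+(y+.5)/4-.5) for x,y in P]
pq(q,Z([(47,90),(280,37),(324,222),(90,273)],20,260),.01)
pq(q,Z([(80,38),(268,38),(240,382),(62,362)],70,105),.01)
print(np.round(readout.observe()["joints"],3),np.abs(readout.observe()["dq"]).max())
s=shot("side"); np.save("side.npy",s["M"])
w=s["image"][140:215,230:310]; cv2.imwrite("pics/zs.png",cv2.resize(w,None,fx=8,fy=8,interpolation=2))
E
python3 m2.py
```

```text
tray [ 603.  -181.1] [81.7 68.3 81.5 67.8] [ -57.7 -147.8  121.9   32.3]
tray [448.3  30.2] [ 87.9 130.5  87.  130.4] [ -78.4 -169.1  101.6   11.3]
[-0.215  0.299 -0.563  1.922  0.192  0.972 -2.107] 0.005041446017688274
```

View pics/zs.png

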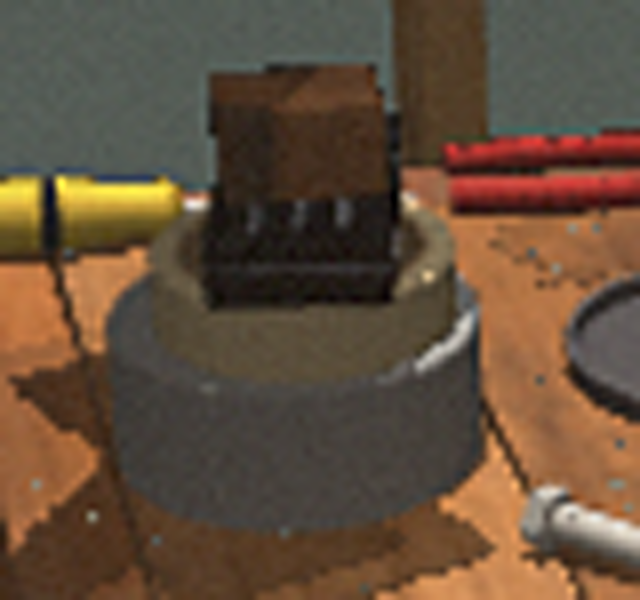

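The side crop shows the block's front top corners at (213,105) and (385,97), and the case's front top corners at (215,270) and (392,265). I'll triangulate these with the wrist view.

```bash
cat > m3.py <<'E'
from h import *
w=dict(cams.get_image("wrist"),M=np.load("w3.npy")); s=dict(cams.get_image("side"),M=np.load("side.npy"))
for n,a,b in(("blockR",(490,240),(385,97)),("blockL",(388,474),(213,105)),("caseL",(448,512),(215,270)),("caseR",(592,312),(392,265))):
    o,d=ray(w,248+(a[0]+.5)/4-.5,80+(a[1]+.5)/4-.5); O,D=ray(s,230+(b[0]+.5)/8-.5,140+(b[1]+.5)/8-.5)
    t=np.linalg.lstsq(np.c_[d,-D],O-o,rcond=None)[0]; A=o+d*t[0];B=O+D*t[1]; print(n,np.round((A+B)*500,1),np.round((A-B)*1000,1))
E
python3 m3.py
```

```text
blockR [474.3 245.1 124.3] [-2.4  0.5 -0. ]
blockL [425.7 247.8 126. ] [ 1.7 -0.4 -0.4]
caseL [416.  224.3  85.2] [-5.7  1.3  1.2]
caseR [467.2 211.3  85.4] [-3.5  0.7  0. ]
```

Converted, -0.003 m is -0.06, 0.03 m is 0.6, 0.13 rad is 0.65.

```bash
cat >> h.py <<'E'
def to(x,y,z,yaw):
    "tool shift (axes after turning) and turn to reach a world pose, yaw in deg of the tool's x"
    T=pose(); y0=np.degrees(np.arctan2(T[1,0],T[0,0])); a=np.radians(yaw)
    d=np.r_[x,y,z]-T[:3,3]; X=np.r_[np.cos(a),np.sin(a),0]; Y=np.r_[np.sin(a),-np.cos(a),0]
    turn=-((yaw-y0+180)%360-180)
    print("shift",np.round([d@X,d@Y,-d[2]],4),"turn",round(np.radians(turn),3),"yaw",round(y0,1),"j7",readout.observe()["joints"][6])
E
```

creep_tool:
  increments: [0,0,0,0.65,1,0,0,0,0.65,1,0,0,0,0.65,1,0.44,-0.06,0,0,1,0.44,-0.06,0,0,1,0,0,0.6,0,1,0,0,0.6,0,1,0,0,0,0,1]

```text
clock: 6.7
position: [0.451, 0.2594, 0.1931]
ee_rot: [3.137, -0.09, -0.008]
force: [-0.5, -1.2, -0.4]
width: 1.001
gripper_force: 0.0
```

```bash
python3 -c "
from h import *
to(.451,.264,.1665,-3.4)"
```

```text
shift [-0.0003 -0.0046  0.0266] turn 0.002 yaw -3.3 j7 -2.4790015600180886
```

creep_tool:
  increments: [0,-0.09,0,0,1,0,0,0.27,0,1,0,0,0.26,0,1,0,0,0,0,0.2,0,0,0,0,0.2,0,0,0,0,0.2,0,0,0,0,0.2,0,0,0,0,0.2,0,0,0,0,0.2]
  grip_n: 20

```text
clock: 7.6
position: [0.453, 0.2654, 0.17]
ee_rot: [-3.14, 0.09, -0.001]
force: [1.0, -0.2, -1.0]
width: 0.527
gripper_force: 0.0
```

creep_tool:
  increments: [0,0,0,0,0.2,0,0,0,0,0.2,0,0,0,0,0.2,0,0,0,0,0.2]
  grip_n: 20

```text
clock: 8.0
position: [0.4529, 0.2654, 0.1698]
ee_rot: [3.14, -0.09, 0.0]
force: [0.7, -0.8, 1.1]
width: 0.395
gripper_force: 19.8
```

Converted, -0.04 m is -0.8.

creep_tool:
  increments: [0,0,-0.8,0,0.2,0,0,-0.8,0,0.2,0,0,0,0,0.2]

```text
clock: 8.3
position: [0.4546, 0.2673, 0.2545]
ee_rot: [-3.136, 0.09, -0.01]
force: [1.6, 0.4, -0.3]
width: 0.39
gripper_force: 19.8
```

creep_tool:
  increments: [0.35,0.87,0,0,0.2,0.35,0.87,0,0,0.2,0.35,0.87,0,0,0.2,0.35,0.87,0,0,0.2,0.35,0.87,0,0,0.2,0.35,0.87,0,0,0.2,0.35,0.87,0,0,0.2,0.35,0.87,0,0,0.2,0.35,0.87,0,0,0.2,0.35,0.87,0,0,0.2]

```text
clock: 9.3
position: [0.6028, -0.1808, 0.2491]
ee_rot: [-3.14, 0.09, 0.001]
force: [0.8, 0.4, 0.5]
width: 0.393
gripper_force: 19.8
```

```bash
python3 -c "
from h import *
to(.603,-.180,.12,-57.8)"
```

```text
shift [-0.0006 -0.0006  0.1291] turn 0.951 yaw -3.3 j7 -1.5645929459744095
```

```bash
python3 -c "
from h import *
s=shot('scene');d=shot('side')
for u,v in((388,190),(388,207),(418,218),(495,247)): print(atz(s,u,v,0),atz(s,u,v,.05))
for u,v in((427,238),(460,253),(475,285),(525,330)): print('side',atz(d,u,v,0),atz(d,u,v,.05))
w=shot('wrist');trays(w)
g=w['image'];cv2.imwrite('pics/w4.png',g)"
```

```text
[ 0.77989856 -0.00364042  0.        ] [ 0.72267699 -0.03419222  0.05      ]
[ 0.72034343 -0.04430329  0.        ] [ 0.6678547  -0.07162362  0.05      ]
[ 0.73797681 -0.12343139  0.        ] [ 0.68408676 -0.14446343  0.05      ]
[ 0.77607594 -0.30612488  0.        ] [ 0.71915816 -0.31263831  0.05      ]
side [ 0.74132757 -0.020416    0.        ] [ 0.69783675 -0.08577073  0.05      ]
side [ 0.77859469 -0.0880626   0.        ] [ 0.73144326 -0.14677265  0.05      ]
side [ 0.74877775 -0.18280963  0.        ] [ 0.70455513 -0.23221304  0.05      ]
side [ 0.7603374 -0.3006874  0.       ] [ 0.71497931 -0.33851213  0.05      ]
short (array([713.5, -78.5]), array([174.2, 897.5]), 0.3)
long (array([431.4,  79. ]), array([50.9, 56.2]), 86.5)
small 602.1 281.3 63.1
large 461.3 -180.3 99.8
```

View pics/w4.png

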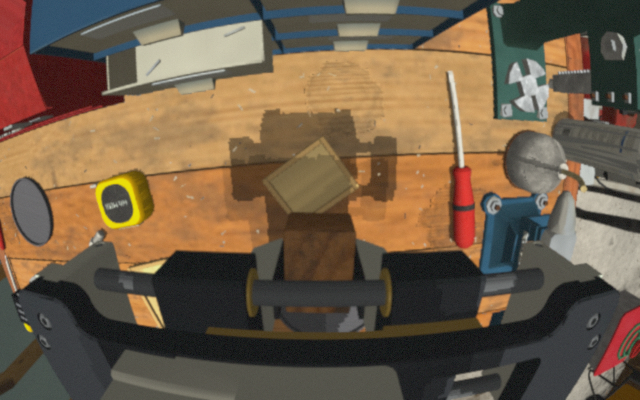

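The wrist view shows the held block and the short tray at (312,175). An open drawer's front edge runs from (105,95) to (270,70), so I'll check its clearance while turning.

```bash
python3 -c "
from h import *
w=shot('wrist')
for u,v in((105,95),(210,85),(270,70)): print([np.round(atz(w,u,v,z)[:2],3) for z in (0,.04,.08)])
P=[(262,185),(321,137),(358,186),(287,215)]
X=np.array([atz(w,u,v,.01)[:2] for u,v in P]);print(X.mean(0))"
```

```text
[array([0.739, 0.079]), array([0.732, 0.047]), array([0.725, 0.016])]
[array([ 0.723, -0.071]), array([ 0.718, -0.085]), array([ 0.713, -0.099])]
[array([ 0.731, -0.14 ]), array([ 0.725, -0.146]), array([ 0.719, -0.152])]
[ 0.60637024 -0.17201888]
```

creep_tool:
  increments: [0,0,0,0.68,0.2,0,0,0,0.68,0.2,0,0,0,0.68,0.2,0,0,0,0.68,0.2,0,0,0,0.68,0.2,0,0,0,0.68,0.2,0,0,0,0.68,0.2,0,0,0,0,0.2]

```text
clock: 10.3
position: [0.6025, -0.1767, 0.2495]
ee_rot: [-2.75, 1.518, 0.001]
force: [0.3, 0.5, 0.5]
width: 0.39
gripper_force: 19.8
```

```bash
python3 -c "
from h import *
to(.603,-.180,.12,-57.8)"
```

```text
shift [0.0031 0.0014 0.1295] turn 0.0 yaw -57.8 j7 -2.4163430860051136
```

Converted, 0.02 m is 0.4, 0.04 m is 0.8.

creep_tool:
  increments: [0.046,0.088,0.8,0,0.2,0,0,0.8,0,0.2,0,0,0.8,0,0.2,0,0,0.4,0,0.2,0,0,0.28,0,0.2,0,0,0,0,0.2]

```text
clock: 10.9
position: [0.5993, -0.1821, 0.094]
ee_rot: [2.752, -1.514, -0.005]
force: [0.5, -0.6, -0.4]
width: 0.393
gripper_force: 19.8
```

```bash
python3 -c "
from h import *
to(.600,-.181,.081,-57.8)"
```

```text
shift [-0.0005 -0.0012  0.013 ] turn 0.003 yaw -57.6 j7 -2.4250093815262206
```

creep_tool:
  increments: [0,0,0.1,0,0.2,0,0,0.1,0,0.2,0,0,0.04,0,0.2,0,0,0,0,0.2]

```text
clock: 11.3
position: [0.6003, -0.1832, 0.084]
ee_rot: [-2.75, 1.518, -0.001]
force: [-0.1, -0.6, -1.0]
width: 0.392
gripper_force: 19.8
```

creep_tool:
  increments: [0,0,0.04,0,0.2,0,0,0,0,0.2]

```text
clock: 11.5
position: [0.6002, -0.1832, 0.0818]
ee_rot: [2.75, -1.519, 0.0]
force: [-0.3, 0.0, -1.0]
width: 0.391
gripper_force: 19.8
```

Converted, 0.002 m is 0.04.

creep_tool:
  increments: [0,0,0.04,0,0.2,0,0,0,0,0.2]

```text
clock: 11.7
position: [0.6004, -0.1835, 0.081]
ee_rot: [-2.75, 1.52, -0.002]
force: [-4.5, -0.7, 12.2]
width: 0.39
gripper_force: 19.9
```

creep_tool:
  increments: [0,0,0.04,0,0.2,0,0,0,0,0.2]

```text
clock: 11.9
position: [0.6006, -0.1837, 0.0799]
ee_rot: [2.749, -1.52, 0.003]
force: [-6.4, 0.2, 20.2]
width: 0.392
gripper_force: 20.0
```

Converted, -0.04 m is -0.8, -0.02 m is -0.4.

creep_tool:
  increments: [0,0,-0.04,0,0.2,0,0,0,0,0.55,0,0,0,0,0.55,0,0,0,0,0.55,0,0,-0.4,0,0.55,0,0,-0.8,0,0.8,0,0,-0.8,0,1,0,0,-0.8,0,1,0,0,-0.8,0,1,0,0,0,0,1]

```text
clock: 12.9
position: [0.6027, -0.1837, 0.2657]
ee_rot: [-2.748, 1.518, -0.015]
force: [0.0, 0.1, -0.4]
width: 0.938
gripper_force: 0.0
```

```bash
python3 -c "
from h import *
p=shot('side'); print(spot(p,'wood_block'),spot(p,'bit_case')); q=shot('scene'); print(spot(q,'wood_block'),spot(q,'bit_case'))
a=p['image'][265:335,360:450]; b=q['image'][235:285,380:440]
g=np.zeros((560,800,3),np.uint8)
g[:420,:540]=cv2.resize(a,None,fx=6,fy=6,interpolation=2); g[:200,540:780]=cv2.resize(b,None,fx=4,fy=4,interpolation=2); cv2.imwrite('pics/z4.png',g)
to(.4515,.267,.25,76.4)"
```

```text
[(0.71, array([ 0.596 , -0.1877,  0.0308])), (0.4, array([ 0.5987, -0.1988,  0.0048]))] [(0.6, array([0.444 , 0.2384, 0.0944]))]
[(0.74, array([ 0.59  , -0.1854,  0.0353]))] [(0.91, array([0.4423, 0.2533, 0.0894]))]
shift [ 0.4026 -0.2496  0.0081] turn -2.343 yaw -57.8 j7 -2.4051778196666787
```

View pics/z4.png

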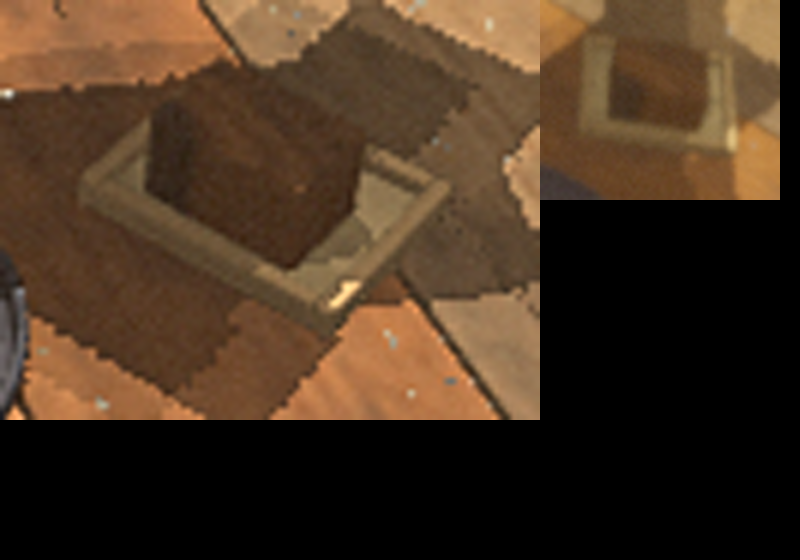

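The block lies flat inside the short tray, between the rims on all sides. The drill-bit case is next.

creep_tool:
  increments: [0,0,0,-0.73,1,0,0,0,-0.73,1,0,0,0,-0.73,1,0,0,0,-0.73,1,0,0,0,-0.73,1,0,0,0,-0.73,1,0,0,0,-0.73,1,0,0,0,-0.73,1]

```text
clock: 14.0
position: [0.5997, -0.1831, 0.2584]
ee_rot: [-3.13, -0.258, 0.003]
force: [-0.3, 0.2, -0.3]
width: 1.001
gripper_force: 0.0
```

creep_tool:
  increments: [0,0,0,-0.73,1,0,0,0,-0.73,1,0,0,0,-0.73,1,0,0,0,-0.73,1,0,0,0,-0.73,1,0,0,0,-0.73,1,0,0,0,-0.73,1,0,0,0,-0.73,1]

```text
clock: 14.8
position: [0.5997, -0.1831, 0.2584]
ee_rot: [-2.468, -1.941, 0.002]
force: [-1.1, 0.0, 0.9]
width: 1.001
gripper_force: 0.0
```

creep_tool:
  increments: [0.806,-0.5,0,0,1,0.806,-0.5,0,0,1,0.806,-0.5,0,0,1,0.806,-0.5,0,0,1,0.806,-0.5,0,0,1,0.806,-0.5,0,0,1,0.806,-0.5,0,0,1,0.806,-0.5,0,0,1,0.806,-0.5,0,0,1,0,0,0,0,1]

```text
clock: 15.8
position: [0.4659, 0.2303, 0.2597]
ee_rot: [-2.462, -1.945, -0.002]
force: [-0.1, -0.8, -0.3]
width: 0.995
gripper_force: 0.0
```

```bash
python3 -c "
from h import *
to(.4515,.267,.25,76.4)
p=shot('wrist','w5');np.save('w5.npy',p['M']);print(spot(p,'bit_case'))"
```

```text
shift [ 0.0323 -0.0226  0.0097] turn 0.004 yaw 76.6 j7 -1.0957707156203293
[(0.89, array([0.4532, 0.2675, 0.0919]))]
```

View pics/w5.png

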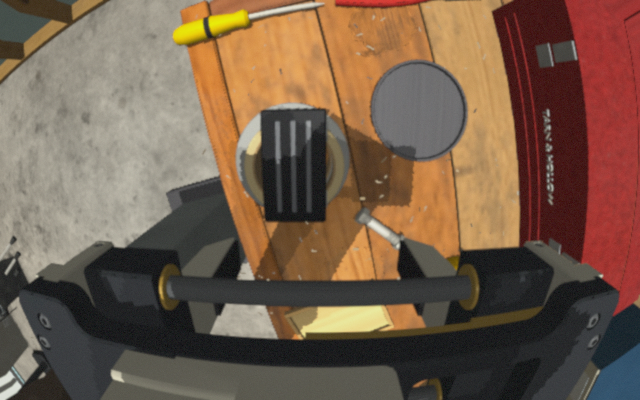

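The case top spans (262,110)–(326,220) px, straight along the tool's x axis. The small tray is at (419,110) and the toolbox is right of x=500.

```bash
python3 -c "
from h import *
p=dict(cams.get_image('wrist'),M=np.load('w5.npy'))
X=np.array([atz(p,u,v,.093)[:2] for u,v in((261,109),(326,108),(326,220),(263,221))]);s=np.roll(X,-1,0)-X
print(X.mean(0),np.linalg.norm(s,axis=1),np.degrees(np.arctan2(s[:,1],s[:,0])))
c=(X.mean(0)+[.4515,.267])/2
to(*c,.146,76.5); to(*c,.18,76.5)"
```

```text
[0.45179824 0.26774929] [0.05395414 0.09711353 0.05644292 0.09838172] [ -13.43753192 -103.08786162  167.83348543   75.46622571]
shift [ 0.0393 -0.0276  0.1129] turn -0.008 yaw 76.1 j7 -1.0919785882419621
shift [ 0.0393 -0.0276  0.0789] turn -0.008 yaw 76.1 j7 -1.0919785882419621
```

Converted, 0.04 m is 0.8, 0.03 m is 0.6.

creep_tool:
  increments: [0.36,-0.25,0,0,1,0.36,-0.25,0.8,0,1,0,0,0.6,0,1,0,0,0,0,1,0,0,0,0,1]

```text
clock: 16.45
position: [0.4545, 0.2627, 0.1897]
ee_rot: [2.477, 1.932, -0.003]
force: [-0.6, 0.8, 1.0]
width: 1.001
gripper_force: 0.0
```

```bash
python3 -c "
from h import *
to(.4516,.2674,.146,76.5);cams.get_image('wrist');to(.4516,.2674,.146,76.5)"
```

```text
shift [ 0.0039 -0.0039  0.0437] turn -0.011 yaw 75.9 j7 -1.2525495010810666
shift [ 0.0033 -0.0043  0.0446] turn -0.011 yaw 75.9 j7 -1.2527003429487722
```

Converted, 0.02 m is 0.4, 0.014 m is 0.28, -0.01 rad is -0.05.

creep_tool:
  increments: [0.072,-0.08,0.4,-0.05,1,0,0,0.28,0,1,0,0,0.2,0,1,0,0,0,0,1]

```text
clock: 16.9
position: [0.4509, 0.2677, 0.145]
ee_rot: [2.466, 1.946, -0.003]
force: [-0.2, -0.6, -0.2]
width: 0.997
gripper_force: 0.0
```

creep_tool:
  increments: [0,0,0,0,0.45,0,0,0,0,0.45,0,0,0,0,0.45,0,0,0,0,0.45,0,0,0,0,0.45,0,0,0,0,0.45,0,0,0,0,0.45]
  grip_n: 25

```text
clock: 17.6
position: [0.4512, 0.2686, 0.1459]
ee_rot: [2.466, 1.947, 0.001]
force: [0.1, 0.9, 2.0]
width: 0.608
gripper_force: 25.0
```

The manual's scale: shifts go in shares of 50 mm and turns go in units of 0.2 rad. Converting my numbers, -0.0386 m is -0.772, 0.009 m is 0.18.

creep_tool:
  increments: [0,0,-0.6,0,0.45,0,0,-0.8,0,0.45,-0.772,0.18,0,0,0.45,-0.772,0.18,0,0,0.45,-0.772,0.18,0,0,0.45,-0.772,0.18,0,0,0.45,-0.772,0.18,0,0,0.45,-0.772,0.18,0,0,0.45]

```text
clock: 18.4
position: [0.4491, 0.0292, 0.2156]
ee_rot: [-2.465, -1.947, 0.001]
force: [0.8, -0.0, -1.2]
width: 0.603
gripper_force: 25.0
```

creep_tool:
  increments: [0,0,0,0.715,0.45,0,0,0,0.715,0.45,0,0,0,0.715,0.45,0,0,0,0.715,0.45,0,0,0,0.715,0.45,0,0,0,0.715,0.45,0,0,0,0.715,0.45,0,0,0,0.715,0.45,0,0,0,0,0.45,0,0,0,0,0.45]

```text
clock: 19.4
position: [0.4494, 0.0309, 0.2156]
ee_rot: [3.126, 0.31, -0.001]
force: [0.4, 0.6, -1.7]
width: 0.608
gripper_force: 25.0
```

```bash
python3 -c "
from h import *
to(.4495,.0305,.079,10.8)
p=shot('wrist','w6');print(spot(p,'long_tray'))
np.save('w6.npy',p['M'])"
```

```text
shift [-0.      0.0004  0.1366] turn 0.009 yaw 11.3 j7 -1.7466582454962392
[(0.79, array([0.492 , 0.0439, 0.0027])), (0.7, array([ 0.5951, -0.1718,  0.0285]))]
```

View pics/w6.png

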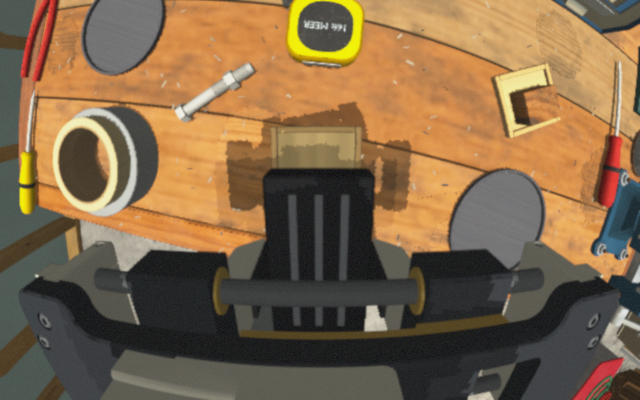

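The tray's far edge runs (271,127)–(362,126) px and is symmetric about the held case. The tape rolls are still in place at left.

```bash
python3 -c "
from h import *
p=dict(cams.get_image('wrist'),M=np.load('w6.npy'))
a=atz(p,270.5,127,.01);b=atz(p,362.5,126,.01);d=b-a;y=np.degrees(np.arctan2(d[1],d[0]))+90
print(a,b,y,np.linalg.norm(d),(a+b)[:2]/2-.066*np.r_[np.cos(np.radians(y)),np.sin(np.radians(y))])"
```

```text
[0.50364868 0.0877882  0.01      ] [0.52178885 0.00164949 0.01      ] 11.892288198886988 0.08802807761679267 [0.44813534 0.03111806]
```

creep_tool:
  increments: [0,0,0.8,0,0.45,0,0,0.8,0,0.45,0,0,0.6,0,0.45,0,0,0.28,0,0.45,0,0,0,0,0.45,0,0,0,0,0.45]

```text
clock: 20.15
position: [0.4499, 0.0309, 0.092]
ee_rot: [-3.127, -0.304, 0.0]
force: [0.3, 1.3, -2.2]
width: 0.609
gripper_force: 25.0
```

Tray at (0.4481, 0.0311) with yaw 11.9°, which agrees with the earlier measurements.

creep_tool:
  increments: [-0.02,0,0.1,0,0.45,0,0,0.1,0,0.45,0,0,0,0,0.45]

```text
clock: 20.45
position: [0.4487, 0.0304, 0.0817]
ee_rot: [3.127, 0.302, 0.0]
force: [0.7, -0.0, -1.0]
width: 0.607
gripper_force: 25.0
```

creep_tool:
  increments: [0,0,0.06,0,0.45,0,0,0,0,0.45]

```text
clock: 20.65
position: [0.4491, 0.0305, 0.0791]
ee_rot: [3.127, 0.302, 0.001]
force: [-1.6, -1.4, 4.3]
width: 0.609
gripper_force: 25.0
```

creep_tool:
  increments: [0,0,0.04,0,0.45,0,0,0,0,0.45]

```text
clock: 20.85
position: [0.4494, 0.0305, 0.0781]
ee_rot: [3.126, 0.302, 0.003]
force: [-4.6, -1.8, 21.4]
width: 0.606
gripper_force: 25.0
```

Converted, -0.04 m is -0.8, -0.02 m is -0.4.

creep_tool:
  increments: [0,0,-0.03,0,0.45,0,0,0,0,0.75,0,0,0,0,0.75,0,0,0,0,0.75,0,0,-0.4,0,0.75,0,0,-0.8,0,1,0,0,-0.8,0,1,0,0,-0.8,0,1,0,0,-0.8,0,1,0,0,0,0,1]

```text
clock: 21.85
position: [0.451, 0.0313, 0.2629]
ee_rot: [3.127, 0.302, 0.013]
force: [1.1, 0.5, 0.3]
width: 1.0
gripper_force: 0.0
```

creep_tool:
  increments: [-0.4,-0.9,0,0,1,-0.4,-0.9,0,0,1,-0.4,-0.9,0,0,1,-0.4,-0.9,0,0,1,0,0,0,0,1,0,0,0,0,1]

```text
clock: 22.45
position: [0.335, 0.1926, 0.2579]
ee_rot: [3.126, 0.307, -0.0]
force: [0.4, -0.5, -0.6]
width: 0.998
gripper_force: 0.0
```

```bash
python3 -c "
from h import *
p=shot('wrist','w7');np.save('w7.npy',p['M'])
for n in ('bit_case','long_tray','masking_tape','duct_tape','small_round_tray'): print(n,spot(p,n))
for n in ('scene','side'):
  q=shot(n);print([spot(q,k) for k in('bit_case','masking_tape','duct_tape')])"
```

```text
bit_case [(0.98, array([0.4438, 0.0331, 0.0224]))]
long_tray [(0.6, array([0.444 , 0.0596, 0.0049]))]
masking_tape [(0.6, array([0.4529, 0.2688, 0.0704]))]
duct_tape [(0.57, array([0.4381, 0.2705, 0.043 ]))]
small_round_tray [(0.59, array([ 0.5968, -0.1693,  0.0308]))]
[[(0.86, array([0.4378, 0.0238, 0.0227]))], [(0.81, array([0.4441, 0.2515, 0.0602]))], [(0.63, array([0.4203, 0.2309, 0.0359]))]]
[[(0.73, array([0.4428, 0.0177, 0.0307])), (0.63, array([0.4463, 0.2457, 0.058 ]))], [(0.57, array([0.4468, 0.247 , 0.0602]))], [(0.84, array([0.4371, 0.2159, 0.0302]))]]
```

View pics/w7.png

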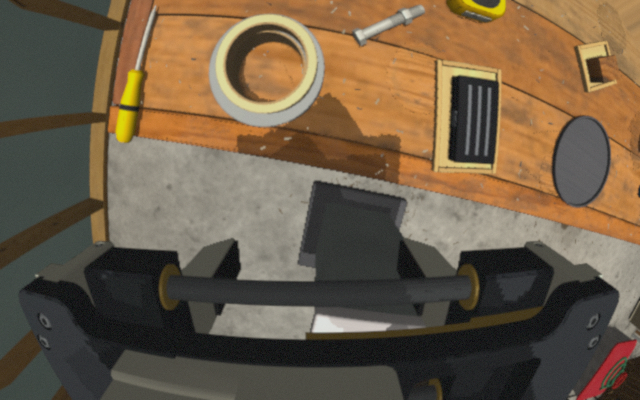

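The case sits in the long tray at (470,120) px. The masking tape ring is centred at (265,66) on the duct tape. I'll fit its circles and check the toolbox clearance.

Converted, -0.1373 rad is -0.6865.

creep_tool:
  increments: [0,0,0,-0.6865,1,0,0,0,-0.6865,1,0,0,0,-0.6865,1,0,0,0,-0.6865,1,0,0,0,-0.6865,1,0,0,0,-0.6865,1,0,0,0,-0.6865,1,0,0,0,-0.6865,1,0,0,0,-0.6865,1,0,0,0,-0.6865,1]

```text
clock: 24.15
position: [0.3357, 0.1919, 0.2583]
ee_rot: [2.221, 2.222, 0.0]
force: [-0.0, -0.1, 1.0]
width: 0.997
gripper_force: 0.0
```

```bash
cat > m4.py <<'E'
from h import *
def rings(p,zs,c):
    h=cv2.cvtColor(p["image"],cv2.COLOR_BGR2HSV); m=cv2.inRange(h,(18,20,150),(36,125,255))
    u=np.array(proj(p,c)); yy,xx=np.mgrid[:400,:640]; m[np.hypot(xx-u[0],yy-u[1])>90]=0
    m=cv2.morphologyEx(m,cv2.MORPH_OPEN,np.ones((2,2)))
    cs,hi=cv2.findContours(m,cv2.RETR_CCOMP,cv2.CHAIN_APPROX_NONE)
    for k,hh in sorted(zip(cs,hi[0]),key=lambda t:-cv2.contourArea(t[0]))[:2]:
        for z in zs:
            X=np.array([atz(p,a,b,z)[:2]*1000 for a,b in k[:,0]],np.float32); (cx,cy),(d1,d2),_=cv2.fitEllipse(X); print("hole" if hh[3]>=0 else "outer",z,round(cx,1),round(cy,1),round(d1,1),round(d2,1))
if __name__=="__main__":
    q=cams.get_image("wrist")
    rings(dict(q,image=cv2.imread("pics/w7.png"),M=np.load("w7.npy")),(.066,.071,.076),(.45,.267,.071))
    p=shot("wrist","w8"); rings(p,(.071,),(.45,.267,.071))
    w=dict(q,image=cv2.imread("pics/w5.png"),M=np.load("w5.npy")); print("toolbox",[np.round(atz(w,u,v,0),3) for u,v in((505,60),(520,160))]); trays(w)
    to(.405,.265,.2,90)
E
python3 m4.py
```

```text
outer 0.066 448.0 263.4 94.5 95.8
outer 0.071 447.4 262.4 92.9 94.1
outer 0.076 446.7 261.4 91.2 92.4
hole 0.066 447.9 263.1 75.6 76.7
hole 0.071 447.3 262.2 74.3 75.4
hole 0.076 446.6 261.2 73.0 74.0
outer 0.071 448.8 263.2 86.5 87.7
outer 0.071 482.1 189.5 8.9 23.4
toolbox [array([0.73 , 0.333, 0.   ]), array([0.732, 0.201, 0.   ])]
short (array([457.4,  35.7]), array([ 50.9, 133. ]), 80.7)
long (array([457.4,  35.7]), array([ 50.9, 133. ]), 80.7)
small 596.7 286.3 59.0
large 140.7 -334.8 931.0
shift [0.0731 0.0693 0.0582] turn -0.003 yaw 89.8 j7 -0.8347347669009728
```

Converted, 0.04 m is 0.8, 0.03 m is 0.6.

creep_tool:
  increments: [0.48,0.46,0,0,0.45,0.48,0.46,0,0,0.45,0.46,0.47,0,0,0.45,0,0,0.8,0,0.45,0,0,0.6,0,0.45,0,0,0,0,0.45,0,0,0,0,0.45]

```text
clock: 24.95
position: [0.4054, 0.2628, 0.1886]
ee_rot: [-2.229, -2.214, 0.001]
force: [0.3, 0.3, 0.9]
width: 0.471
gripper_force: 0.0
```

```bash
python3 -c "
from h import *
to(.4053,.263,.1205,90)"
```

```text
shift [ 0.0002 -0.0001  0.0681] turn -0.007 yaw 89.6 j7 -1.0916173906671847
```

Converted, 0.02 m is 0.4, 0.008 m is 0.16.

creep_tool:
  increments: [0,0,0.4,0,0.45,0,0,0.4,0,0.45,0,0,0.4,0,0.45,0,0,0.16,0,0.45,0,0,0,0,0.45,0,0,0,0,0.45]

```text
clock: 25.55
position: [0.4062, 0.2631, 0.1215]
ee_rot: [2.227, 2.215, 0.003]
force: [0.6, 0.6, 0.0]
width: 0.448
gripper_force: 0.0
```

creep_tool:
  increments: [0,0,0,0,0,0,0,0,0,0,0,0,0,0,0,0,0,0,0,0,0,0,0,0,0,0,0,0,0,0]
  grip_n: 15

```text
clock: 26.15
position: [0.4057, 0.2627, 0.1203]
ee_rot: [2.227, 2.216, 0.0]
force: [0.5, -0.7, 2.3]
width: 0.084
gripper_force: 14.9
```

creep_tool:
  increments: [0,0,0,0,0,0,0,-0.4,0,0,0,0,-0.6,0,0,0,0,-0.6,0,0,0.112,0.74,0,0,0,0.112,0.74,0,0,0,0.112,0.74,0,0,0,0.112,0.74,0,0,0,0,0,0,0,0,0,0,0,0,0]
  grip_n: 30

```text
clock: 27.15
position: [0.5537, 0.2841, 0.1993]
ee_rot: [-2.227, -2.214, 0.002]
force: [-1.2, -0.3, -1.1]
width: 0.081
gripper_force: 29.8
```

```bash
python3 -c "
from h import *
to(.5528,.2855,.0773,90)
p=shot('wrist','w9'); 
from m4 import rings
rings(p,(.151,),(.5955,.2855,.15)); q=shot('side');print(spot(p,'masking_tape'),spot(q,'masking_tape'),spot(q,'duct_tape'))"
```

```text
shift [ 0.0014 -0.0009  0.122 ] turn -0.006 yaw 89.7 j7 -0.9527778213954567
outer 0.151 606.9 324.9 10.5 48.2
outer 0.151 598.4 297.4 2.8 6.9
[(0.65, array([0.596 , 0.3154, 0.1506]))] [(0.96, array([0.5989, 0.2591, 0.1367])), (0.33, array([ 0.4547, -0.1937,  0.0074]))] [(0.61, array([0.4467, 0.2307, 0.0334]))]
```

View pics/w9.png

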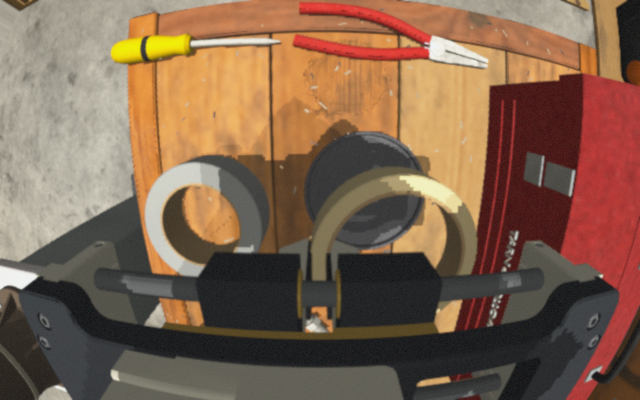

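The masking tape is held level above the small round tray at (363,190) px, and the duct tape stayed in place at (205,215). I'll lower it.

creep_tool:
  increments: [0.028,-0.018,0.6,0,0,0,0,0.6,0,0,0,0,0.6,0,0,0,0,0.36,0,0,0,0,0,0,0,0,0,0,0,0]
  grip_n: 30

```text
clock: 28.0
position: [0.5526, 0.2859, 0.0929]
ee_rot: [-2.226, -2.216, -0.0]
force: [0.8, 0.6, -0.4]
width: 0.076
gripper_force: 29.8
```

creep_tool:
  increments: [0,0,0.1,0,0,0,0,0.1,0,0,0,0,0,0,0]

```text
clock: 28.3
position: [0.5528, 0.2855, 0.0822]
ee_rot: [2.227, 2.215, -0.0]
force: [0.7, 0.4, -1.0]
width: 0.082
gripper_force: 29.8
```

creep_tool:
  increments: [0,0,0.04,0,0,0,0,0,0,0]

```text
clock: 28.5
position: [0.5528, 0.2856, 0.0802]
ee_rot: [2.227, 2.216, -0.0]
force: [-0.2, 0.2, -1.0]
width: 0.078
gripper_force: 29.8
```

creep_tool:
  increments: [0,0,0.04,0,0,0,0,0,0,0]

```text
clock: 28.7
position: [0.5528, 0.2857, 0.0781]
ee_rot: [-2.227, -2.216, -0.0]
force: [-0.4, 0.4, -0.5]
width: 0.077
gripper_force: 29.8
```

creep_tool:
  increments: [0,0,0.03,0,0,0,0,0,0,0]

```text
clock: 28.9
position: [0.5529, 0.2858, 0.0775]
ee_rot: [2.227, 2.216, 0.0]
force: [-2.2, -1.8, 8.5]
width: 0.078
gripper_force: 29.8
```

Converted, -0.04 m is -0.8, -0.02 m is -0.4.

creep_tool:
  increments: [0,0,0,0,0.3,0,0,0,0,0.3,0,0,0,0,0.3,0,0,-0.4,0,0.3,0,0,-0.8,0,0.3,0,0,-0.8,0,0.3,0,0,-0.8,0,0.3,0,0,-0.8,0,0.3,0,0,0,0,0.5,0,0,0,0,0.5]

```text
clock: 29.9
position: [0.5531, 0.2858, 0.2575]
ee_rot: [2.227, 2.215, 0.003]
force: [-0.3, -1.1, -0.9]
width: 0.43
gripper_force: 0.0
```

```bash
python3 -c "
from h import *
from m4 import rings
p=shot('wrist','w10'); rings(p,(.028,),(.5955,.2855,.028)); print(spot(p,'duct_tape'))
q=shot('side');rings(q,(.028,),(.5955,.2855,.028))
h=cv2.cvtColor(p['image'],cv2.COLOR_BGR2HSV);np.save('w10.npy',p['M'])
to(.40,.265,.2,90)"
```

```text
outer 0.028 595.8 257.1 28.3 59.9
outer 0.028 612.3 326.4 7.8 32.6
[(0.81, array([0.4516, 0.2697, 0.0439])), (0.34, array([0.5917, 0.086 , 0.011 ]))]
outer 0.028 501.2 -17.1 6.1 14.8
outer 0.028 447.0 -35.8 5.1 9.7
shift [-0.02   -0.1523  0.0551] turn -0.005 yaw 89.7 j7 -0.9169209492232056
```

View pics/w10.png

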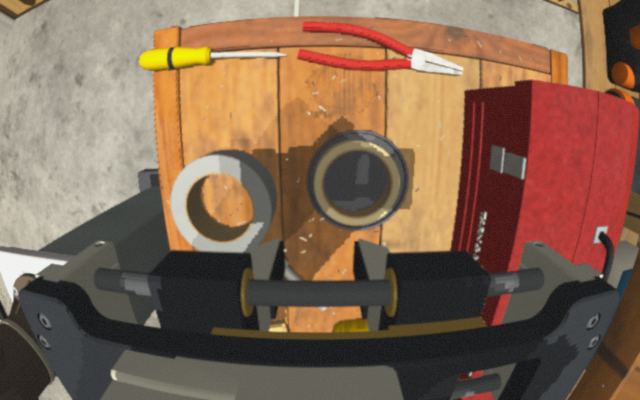

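The masking tape lies concentric in the small round tray at (358,178) px. The duct tape's hole is centred near (221,207) px.

```bash
python3 -c "
from h import *
p=dict(cams.get_image('wrist'),M=np.load('w10.npy'),image=cv2.imread('pics/w10.png'))
def fit(P,z):
    X=np.array([atz(p,a,b,z)[:2]*1000 for a,b in P]);q=np.linalg.lstsq(np.c_[2*X,np.ones(len(X))],(X**2).sum(1),rcond=None)[0];print(np.round(q[:2],1),np.sqrt(q[2]+q[:2]@q[:2]))
fit([(188,207),(254,203),(220,173),(222,243)],.047);fit([(170,207),(222,150),(275,195),(190,160)],.047)
# masking outer, tray outer
fit([(313,180),(404,178),(358,135),(358,223)],.028);fit([(307,180),(411,178),(358,130),(358,230)],.01)
g=cv2.cvtColor(p['image'],cv2.COLOR_BGR2HSV);m=cv2.inRange(g,(0,0,100),(180,40,255));cs,_=cv2.findContours(cv2.morphologyEx(m,cv2.MORPH_OPEN,np.ones((3,3))),1,1)
k=max([k for k in cs if 150<k[:,0,0].mean()<290 and 140<k[:,0,1].mean()<260],key=cv2.contourArea);print(cv2.boundingRect(k));fit(k[:,0][::5],.047)
to(.3975,.266,.2,90)"
```

```text
[448.4 266.6] 38.57408026215359
[448.9 268.3] 60.92085724095422
[596.  292.4] 48.89158330065373
[599.4 286.8] 59.07754444048383
(171, 154, 95, 99)
[444.2 268.8] 49.47395806585221
shift [-0.0191 -0.1548  0.0551] turn -0.005 yaw 89.7 j7 -0.9169009428120781
```

Converted, 0.04 m is 0.8, -0.0385 m is -0.77.

creep_tool:
  increments: [-0.1,-0.77,0,0,0.62,-0.1,-0.77,0,0,0.62,-0.1,-0.77,0,0,0.62,-0.084,-0.77,0,0,0.62,0,0,0.8,0,0.62,0,0,0.8,0,0.62,0,0,0.4,0,0.62,0,0,0,0,0.62,0,0,0,0,0.62]

```text
clock: 31.0
position: [0.3984, 0.2674, 0.1566]
ee_rot: [-2.226, -2.216, 0.002]
force: [-0.2, 0.2, 0.6]
width: 0.624
gripper_force: 0.0
```

```bash
python3 -c "
from h import *
to(.3988,.2667,.082,90)
p=shot('wrist','w11')"
```

```text
shift [-0.0007  0.0004  0.0746] turn -0.005 yaw 89.7 j7 -1.1558454686957598
```

View pics/w11.png

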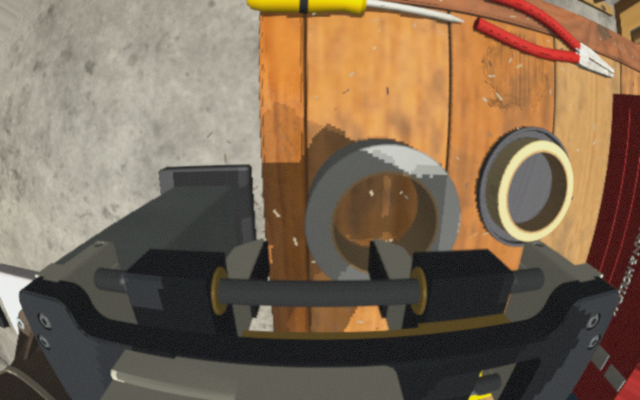

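The right finger is over the hole and the left finger is outside the wall, so I'll descend and grip.

Converted, 0.025 m is 0.5, 0.0245 m is 0.49.

creep_tool:
  increments: [0,0,0.5,0,0.62,0,0,0.5,0,0.62,0,0,0.49,0,0.62,0,0,0,0,0.62,0,0,0,0,0.62]

```text
clock: 31.55
position: [0.3991, 0.2678, 0.0833]
ee_rot: [2.227, 2.216, 0.001]
force: [0.5, 0.5, -0.1]
width: 0.62
gripper_force: 0.0
```

creep_tool:
  increments: [0,0,0,0,0.05,0,0,0,0,0.05,0,0,0,0,0.05,0,0,0,0,0.05,0,0,0,0,0.05,0,0,0,0,0.05,0,0,0,0,0.05,0,0,0,0,0.05]
  grip_n: 45

```text
clock: 32.35
position: [0.3988, 0.2673, 0.0823]
ee_rot: [2.227, 2.216, 0.0]
force: [-0.1, 0.2, 3.0]
width: 0.212
gripper_force: 44.8
```

creep_tool:
  increments: [0,0,-0.4,0,0.05,0,0,-0.8,0,0.05,0,0,-0.8,0,0.05,0,0,0,0,0.05]

```text
clock: 32.75
position: [0.4001, 0.269, 0.1861]
ee_rot: [2.226, 2.215, 0.01]
force: [1.5, 0.1, -3.2]
width: 0.215
gripper_force: 44.6
```

creep_tool:
  increments: [-0.918,0,0,0,0.05,-0.918,0,0,0,0.05,-0.918,0,0,0,0.05,-0.918,0,0,0,0.05,-0.918,0,0,0,0.05,-0.918,0,0,0,0.05,-0.918,0,0,0,0.05,-0.918,0,0,0,0.05,-0.918,0,0,0,0.05,-0.918,0,0,0,0.05]

```text
clock: 33.75
position: [0.3952, -0.1938, 0.1813]
ee_rot: [-2.226, -2.215, 0.001]
force: [1.6, 0.3, -3.3]
width: 0.211
gripper_force: 44.1
```

creep_tool:
  increments: [0,0,0,0,0.05,0,0,0,0,0.05]

```text
clock: 33.95
position: [0.3953, -0.1927, 0.1811]
ee_rot: [-2.229, -2.211, 0.001]
force: [-0.7, 0.3, -3.2]
width: 0.206
gripper_force: 46.8
```

```bash
python3 -c "
from h import *
to(.4008,-.1915,.0863,90)
p=shot('wrist','w12');np.save('w12.npy',p['M'])
for n in('side','scene'): trays(shot(n,n+'12'))"
```

```text
shift [0.0012 0.0055 0.0948] turn -0.008 yaw 89.5 j7 -0.0316009327165053
short (array([684.5,  -3.9]), array([798.3, 168.6]), 87.9)
long (array([ 240.6, -153.7]), array([286. , 182.5]), 83.3)
small 605.6 177.2 66.3
large 458.7 -91.2 169.6
short (array([ 614.6, -279.4]), array([482.9, 290.7]), 1.3)
long (array([533.1, 144.3]), array([569.5, 370.9]), 87.7)
small 1265.3 1272.3 998.0
large 453.7 -194.2 75.8
```

View pics/w12.png

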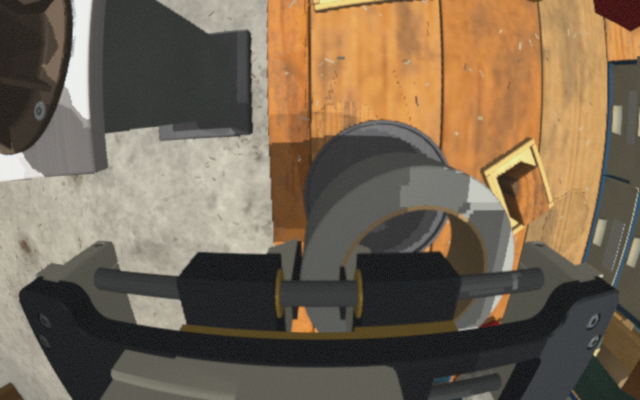

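The roll is held level and the tray's far arc shows from (306,185) over (377,121) to (444,160). I'll fit it with its known radius.

```bash
python3 -c "
from h import *
from scipy.optimize import least_squares as L
p=dict(cams.get_image('wrist'),M=np.load('w12.npy'))
X=np.array([atz(p,a,b,.01)[:2] for a,b in((306,185),(312,165),(330,142),(350,128),(377,121),(405,126),(425,138),(444,160))])
r=L(lambda c:np.hypot(*(X-c).T)-.07,(.45,-.19));print(r.x,np.round(r.fun*1000,1))
to(.4008,-.1915,.0863,90)"
```

```text
[ 0.45011604 -0.19239665] [-1.4 -0.3 -0.1  0.8  1.2  0.  -1.1 -0.9]
shift [-0.001   0.0045  0.0956] turn -0.003 yaw 89.8 j7 -0.031144420401134725
```

Converted, 0.03 m is 0.6, 0.025 m is 0.5.

creep_tool:
  increments: [0,0.104,0.4,0,0.05,0,0,0.6,0,0.05,0,0,0.5,0,0.05,0,0,0.16,0,0.05,0,0,0,0,0.05,0,0,0,0,0.05]

```text
clock: 34.75
position: [0.4022, -0.1914, 0.1]
ee_rot: [2.225, 2.216, 0.001]
force: [0.6, 0.1, -3.1]
width: 0.213
gripper_force: 46.8
```

```bash
python3 -c "
from h import *
to(.4013,-.192,.0863,90)"
```

```text
shift [-0.0006 -0.0009  0.0137] turn -0.004 yaw 89.8 j7 -0.1869510264524707
```

Converted, 0.005 m is 0.1, 0.002 m is 0.04.

creep_tool:
  increments: [-0.01,-0.014,0.1,0,0.05,0,0,0.1,0,0.05,0,0,0.04,0,0.05,0,0,0,0,0.05]

```text
clock: 35.15
position: [0.4007, -0.1924, 0.0871]
ee_rot: [-2.227, -2.215, 0.0]
force: [0.1, -0.8, -2.2]
width: 0.21
gripper_force: 46.8
```

creep_tool:
  increments: [0,0,0.04,0,0.05,0,0,0,0,0.05]

```text
clock: 35.35
position: [0.4008, -0.1924, 0.0859]
ee_rot: [2.227, 2.215, -0.001]
force: [-4.2, 0.1, 13.1]
width: 0.207
gripper_force: 46.8
```

creep_tool:
  increments: [0,0,0.03,0,0.05,0,0,0,0,0.05]

```text
clock: 35.55
position: [0.4008, -0.1923, 0.0854]
ee_rot: [2.226, 2.215, -0.003]
force: [-11.4, 2.6, 35.1]
width: 0.213
gripper_force: 46.0
```

creep_tool:
  increments: [0,0,-0.04,0,0.05,0,0,0,0,0.5,0,0,0,0,0.5,0,0,0,0,0.5,0,0,-0.4,0,0.5,0,0,-0.8,0,0.5,0,0,-0.8,0,0.5,0,0,-0.8,0,0.5,0,0,-0.8,0,0.5,0,0,0,0,0.5]

```text
clock: 36.55
position: [0.4034, -0.1926, 0.2702]
ee_rot: [2.222, 2.21, 0.004]
force: [0.8, 0.3, -0.6]
width: 0.501
gripper_force: 0.0
```

creep_tool:
  increments: [-0.8,-0.4,0,0,0.5,-0.8,-0.4,0,0,0.5,-0.8,-0.2,0,0,0.5,0,0,0,0,0.5]

```text
clock: 36.95
position: [0.3476, -0.3174, 0.2648]
ee_rot: [-2.236, -2.206, 0.003]
force: [1.1, 0.6, 0.2]
width: 0.502
gripper_force: 0.0
```

```bash
python3 -c "
from h import *
q=shot('side','side13');p=shot('scene','scene13')
for x in(q,p): print([spot(x,k,1) for k in NAMES])
g=np.zeros((600,800,3),np.uint8);a=cv2.resize(q['image'][160:360,225:445],None,fx=2,fy=2,interpolation=2);b=cv2.resize(p['image'][150:340,240:440],None,fx=1.8,fy=1.8,interpolation=2)
g[:a.shape[0],:a.shape[1]]=a;g[600-b.shape[0]:,440:800]=b[:,:360];cv2.imwrite('pics/fin.png',g)"
```

```text
[[(0.72, array([ 0.5933, -0.1854,  0.0302]))], [(0.62, array([0.4145, 0.0023, 0.0279]))], [(0.59, array([0.5957, 0.319 , 0.0217]))], [(0.69, array([ 0.447 , -0.2211,  0.0452]))], [(0.55, array([ 0.6005, -0.2   ,  0.0038]))], [(0.74, array([0.4126, 0.0016, 0.0062]))], [(0.42, array([ 0.4143, -0.0019,  0.0265]))], [(0.78, array([ 0.4534, -0.2118,  0.0058]))], [(0.91, array([0.6146, 0.0241, 0.0247]))], []]
[[], [(0.56, array([0.4361, 0.0229, 0.0255]))], [], [(0.86, array([ 0.4444, -0.1699,  0.0472]))], [(0.47, array([ 0.5743, -0.1555,  0.0079]))], [(0.68, array([0.4216, 0.0125, 0.0102]))], [(0.6, array([0.5948, 0.2791, 0.0015]))], [(0.84, array([ 0.3967, -0.1678,  0.0053]))], [(0.66, array([0.5916, 0.0434, 0.0344]))], [(0.65, array([0.5284, 0.1473, 0.0131]))]]
```

View pics/fin.png

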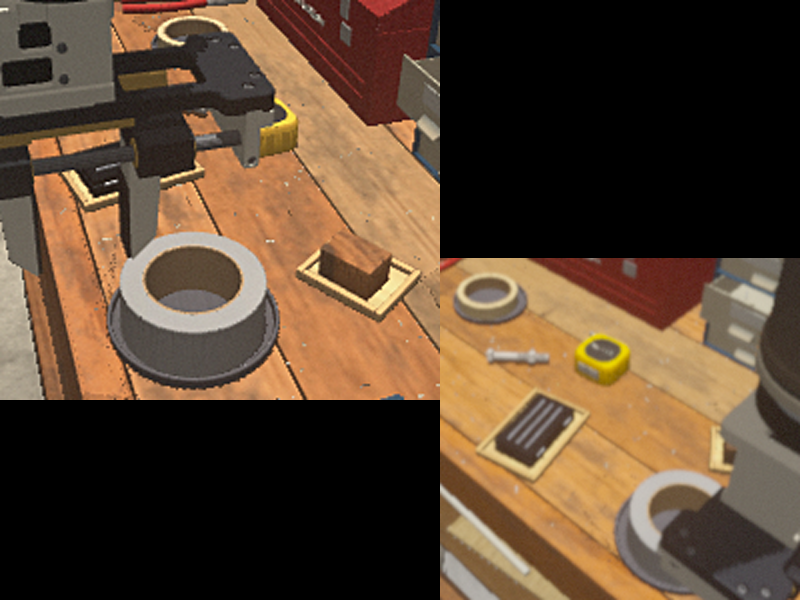

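All four things sit flat inside their trays, the bolt and tape measure are where they were, and the gripper is clear. I'll hand the job in.

creep_tool:
  increments: [0,0,0,0,0.5,0,0,0,0,0.5]

```text
clock: 38.25
position: [0.3503, -0.312, 0.2657]
ee_rot: [2.227, 2.216, -0.0]
force: [0.3, 0.3, -0.5]
width: 0.5
gripper_force: 0.0
```

```bash
python3 -c "
from cell import workorder
print(workorder.sign_off())"
```

```text
the job is handed in; nothing more can be done
None
```

The block, case, masking tape and duct tape each lie flat in their own trays, the tape measure and bolt were left alone, and I handed the job in at about 38 s; the hand-in returned no verdict.

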